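Raise and lock a telescoping display post

TASK

Set the telescoping display post on the desk to its raised position and lock it there: twist its wooden cradle head anticlockwise (seen from above) to unlock it, gently raise it until it meets the stop inside the collar, twist it back clockwise as far as it goes, and let it down into the catch so that it stays up by itself. Be gentle at every end stop (never force it with more than 25 N), let go at the end, and leave the other collectables on the desk alone.

Things in the scene. Friction and masses are not known exactly. Their poses are not given: they have to be found in the camera images.
- stand: Fixed lower part of the display post: round wooden foot 140 mm across, 20 mm high, and on it an upright aluminium tube 56 mm across, its top 172 mm above the desk. It does not move. Origin: centre of the foot's underside, on the desk; z up along the tube's axis; x points to where the lock pin stands when locked (turn 0).
- tube_top (a point): Centre of the tube's top face, 172 mm above the desk; axes as stand. Below it a steel stop collar, 72 mm across and 41 mm high, is clamped round the tube: its underside is 78 to 118 mm above the desk, which differs from start to start and is not reported. The vertical slot and lower gate are cut in the tube, the upper gate, stop and pocket in the collar.
- post: Sliding and turning inner section, 0.24 to 0.39 kg: steel rod 28 mm across coming out of the tube's top, neck 14 mm across under the head, wooden cradle head, and a lock pin low down. Origin: on the tube's axis, at desk level when lift is 0; x along the head bar and the pin, z up. Unlocked and let go it slides down by its weight (friction about 1 N; turning friction about 0.05 Nm).
- head (a point): Centre of the head's wooden bar, 219 mm above the desk when lift is 0; axes as post. The bar is 70 mm long (x), 16 mm wide (y), 16 mm high; at each end an upright prong 8 x 24 mm rises 14 mm above the bar, with 62 mm free between them. The rod, wider than the bar, begins 33 mm below the bar's underside. Take it across its width, from above, in the middle.
- pin (a point): Middle of the radial lock pin near the foot of the inner section, 30 mm from the axis and 46 mm above the desk when lift is 0; axes as post, x along the pin, outward. The pin is 8 mm thick, its tip 42 mm from the axis; it runs in the slot and gates.
- lift (a joint): Height of the inner section, m, 0 = fully down. Locked below, it can rise only 2 mm. In the slot it rises until the pin meets the collar's stop, 59 to 99 mm up depending on the collar. The upper gate runs from there towards turn 0; the pin passes it only 0 to 5 mm below the stop. At its end is a pocket 6 mm deep: the pin seats 11 mm below the stop. Turned back lower, it does not catch.
- turn (a joint): Twist of the inner section, rad, growing anticlockwise seen from above. It starts at -0.06 to 0.25. Locked is about 0: lower gate and upper pocket both end at -0.08 and the pocket spans -0.08 to 0.13. The vertical slot is 0.80 to 0.93, with a hard end at 0.93. All ends are stiff metal; the pin meets them some 25 mm from the axis.
- model_plane: Bystander: loose white model airliner 220 mm long, 210 mm span, 110 mm high, on a small round wooden stand. Origin: centre of its stand's underside.
- teacup: Bystander: loose white mug 76 mm across, 65 mm high. Origin: centre of its underside.
- pen_case: Bystander: loose dark pen case 70 x 170 x 34 mm. Origin: centre of its underside.
- trinket_tin: Bystander: loose round brass tin 94 mm across, 52 mm high. Origin: centre of its underside.

How it is judged (in metres and radians):
On the way, in this order (a step that is already met when the one before it is completed fails the run):
1. the head is twisted anticlockwise into the slot while still down (value of joint turn above 0.76 rad and value of joint lift below 0.015 m), for 0.1 s.
2. the section is raised along the slot (value of joint turn above 0.7 rad and value of joint lift above 0.042 m), for 0.1 s.
At the end, for the whole second after the job is handed in: The post stands raised by itself: lift above 43 mm (only the catch in the collar can hold it there), turned back to below 0.125 rad, at rest and released (value of joint turn below 0.125 rad and value of joint lift above 0.043 m and linear speed of post below 0.01 m/s and angular speed of post below 0.05 rad/s); the robot touches nothing.
It fails at once if the inner section is forced against the tube or the collar with more than 25 N (contact force between post and stand above 25 N).
It fails at once if another collectable on the desk is moved more than 20 mm (distance of any of model_plane, teacup, pen_case, trinket_tin from where it was at the start of the episode above 0.02 m).
It also fails if it takes over 72 s, if anything falls off the work surface, if the arm or the gripper's body presses on something with over 40 N, if the wrist force passes 120 N, or if a joint passes its speed limit or range.

ROBOT

A 7-joint arm with a two-finger parallel gripper is mounted at the origin on the work surface. World frame = base frame: x ahead of the robot, y to its left, z up, the work surface at z = 0. Lengths are in mm, angles in rad, forces in N, time in s.
With the tool pointing down it reaches from about 425 to 1025 mm from the base axis. Payload 9.4 kg.
Tool frame: the origin (TCP) lies at the very end of the fingers, on their centre line; the grasp point (between the pads) lies 19 mm behind it; z points along the fingers, y is the line along which they close (so a half turn about z gives the same grasp; the last joint's range is limited). The gripper opens to 85 mm and grips with 20 to 120 N. Pads are 22 mm wide; open, the fingers measure 114 mm over their backs; the gripper's body (76 mm by 85 mm) begins 54 mm behind the grasp point. The pads swing forward as they close: fully open they stand 13 mm farther back than shut.
Start: joints at [-1.285, 0.599, -0.003, 1.599, 0.002, 0.943, -0.08], TCP at [257.303, 677.805, 195.675] pointing down, gripper open.
Joint ranges: [-2.57, 2.57], [-0.35, 1.97], [-1.29, 1.29], [0.11, 2.56], [-1.05, 4.19], [0.11, 1.86], [-2.63, 2.63]. Speed limits (rad/s): [2.22, 2.22, 3.01, 3.01, 3.14, 3.14, 3.14].

INTERFACE

Orientations are given as a rotation vector (axis times angle).
In Python, from cell import bot gives the robot as it stands.
- The arm moves only by the shell command python3 -m creep 'ROWS' [FORCE]. ROWS is a JSON object of lists of equal length, an entry for each row: "grip": the opening, from 0 (shut) to 1 (fully open); "translation": the shift along the tool's x, y, z in cm, a list of three; "turn": the turn about the tool's z in degrees. In form: {"grip": [grip, ...], "translation": [[dx, dy, dz], ...], "turn": [turn, ...]}. A call has exactly 10 rows; each row is the pose to reach, as a shift and turn from the pose commanded when the call began, along the tool's axes at that moment; what a row does not reach only later rows make up. A row lasts 1/8 s, in which the tool goes at most 62.5 mm and 10.7 degrees, less where a joint would pass 70% of its speed; a pose out of reach is approached as far as the arm can. A call with a gripper value outside its range is refused whole. The fingers move at their own pace and stop on an object; FORCE is the grip in N (left out, the last holds). Time passes only in rows, so rows that repeat a pose let the fingers close, or fill a call up. It gives the time, the measured TCP pose, the force, the opening and the grip force at its end, in the units of the state.
- bot.read_state(): the state, without advancing time (a new reading comes with each control period).
- bot.camera(name): name is "side" or "top" or "wrist"; returns a dict with "image" (400x640x3 uint8, red, green, blue), "z_map" (400x640 float32, mm along the optical axis (not along the pixel's ray), 0 where there is no reading), "camera_matrix" (3x3 intrinsics, pixels), "camera_from_world" (4x4, takes a point from world to camera coordinates). Camera axes: x right, y down, z forward; pixel columns grow to the right and rows downward; lengths in mm; the calibration is good to about 2 mm. The wrist camera is an equidistant fisheye: a pixel r from the principal point sees the ray r / f radians off the axis. A picture is of the moment at which its call begins.
- bot.hand_in(): hands the job in; it is judged then, once.
The state is a dict: "time": time; "qpos": joint angles; "dq": joint speeds; "joint_torque": joint torques, N m; "ee_pos": TCP position; "orientation": TCP orientation; "ft_force": force on the tool from outside, world axes, zero at the start; "wrist_torque": the same for the moment, N m; "gripper_width": opening from 0.0 (shut) to 1.0 (fully open); "finger_force": force on a finger pad.
Only numpy, scipy, OpenCV 4.12 (cv2) and the standard library are available. Lean on these libraries where they do the work, as an engineer would, in place of code of your own. Each camera call takes 0.05 s, during which the arm holds its last target. There are 200 camera calls.

## Working session

There is one attempt and no reset: what is moved stays moved. The work goes in short steps, Python scripts to look and compute and a shell command to move; the robot and the scene stay as the last step left them, time stands still between calls to the robot, and variables do not carry over. Pictures are saved under pics/ and viewed, at most 10 in all, crops included, and the job is handed in when it is done.

```bash
mkdir -p pics; ls; python3 - <<'E'
from cell import bot
import cv2,numpy as np
for n in("top","side"):
    c=bot.camera(n);cv2.imwrite(f"pics/{n}0.png",c["image"][:,:,::-1]);np.savez(f"{n}0.npz",**c)
    print(n,c["camera_matrix"].tolist(),np.round(c["camera_from_world"],3).tolist())
s=bot.read_state();print(s)
E
```

```text
pics
top [[457.3545617613223, 0.0, 322.4751721454709], [0.0, 457.3545617613223, 196.38572417224353], [0.0, 0.0, 1.0]] [[-0.028, -0.999, -0.023, 32.057], [-0.993, 0.031, -0.114, 510.993], [0.114, 0.019, -0.993, 1321.291], [0.0, 0.0, 0.0, 1.0]]
side [[374.99876292963455, 0.0, 311.3478639409197], [0.0, 374.99876292963455, 201.3264799651888], [0.0, 0.0, 1.0]] [[0.912, -0.41, 0.009, -466.827], [-0.278, -0.634, -0.722, 246.853], [0.301, 0.656, -0.692, 848.019], [0.0, 0.0, 0.0, 1.0]]
{'time': 0.1, 'qpos': array([-1.28469963,  0.60004922, -0.00253302,  1.600083  ,  0.00180982,
        0.94288811, -0.07979542]), 'dq': array([-0.00043311, -0.00248871,  0.00100319, -0.0014461 , -0.00144416,
       -0.00144536,  0.0001055 ]), 'joint_torque': array([ 5.13546547e-03, -7.77993178e+01,  1.56971309e+00, -2.58624727e+01,
        1.25544425e-02,  5.50809913e-03, -1.36863438e-06]), 'ee_pos': array([257.14900076, 677.34317472, 194.88870823]), 'orientation': array([-5.66645923e-01, -3.08995280e+00,  2.23266525e-03]), 'ft_force': array([ 0.49804004,  0.18740878, -0.32561013]), 'wrist_torque': array([ 0.04501999,  0.01500018, -0.03147964]), 'finger_force': 0.0, 'gripper_width': 1.0017102291203077}
```

View pics/top0.png

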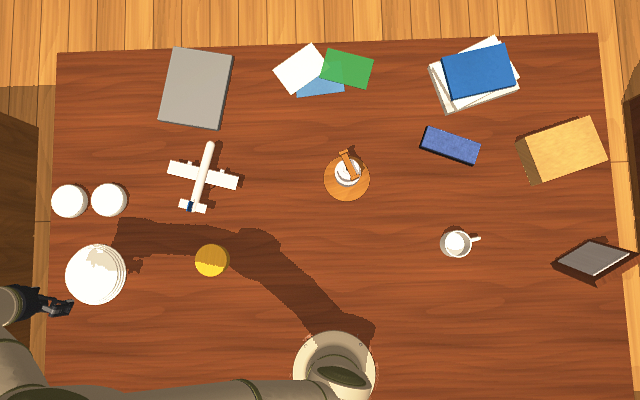

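View pics/side0.png

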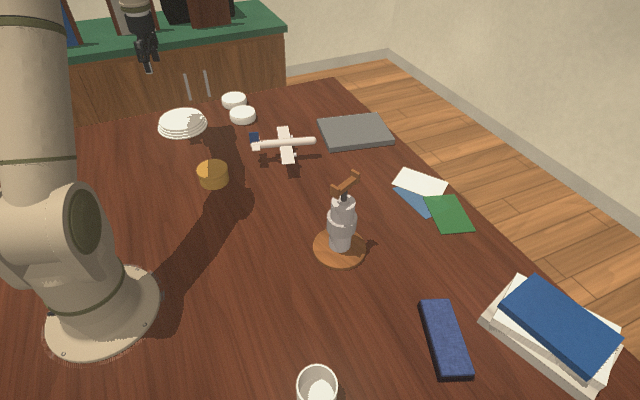

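The top view shows the post: foot around (347,178), head bar from about (343,151) to (357,177). The plane is at (203,178), the tin at (212,260), the case at (450,146) and the cup at (456,243). The side view shows the post at (340,215), with the head at (345,183). All four bystanders are well clear of the post. I'll measure the head next.

```bash
cat > h.py <<'E'
import numpy as np,cv2
from cell import bot
def cloud(c):
    K,T,z=c["camera_matrix"],c["camera_from_world"],c["z_map"]
    v,u=np.mgrid[:400,:640]
    p=np.stack([(u-K[0,2])/K[0,0]*z,(v-K[1,2])/K[1,1]*z,z],-1).reshape(-1,3)
    w=(p-T[:3,3])@T[:3,:3]
    w[z.ravel()<=0]=np.nan
    return w
def rv(s): return cv2.Rodrigues(np.array(s["orientation"]))[0]
def st():
    s=bot.read_state();R=rv(s)
    print("t",round(s["time"],2),"p",np.round(s["ee_pos"],1),"ax",np.round(R.T.tolist(),3).tolist(),"F",np.round(s["ft_force"],1),"M",np.round(s["wrist_torque"],2),"w",round(s["gripper_width"],3),"q7",np.round(s["qpos"],2))
    return s,R
E
python3 - <<'E'
from h import *
for n in("top","side"):
    w=cloud(np.load(n+"0.npz"))
    near=w[(np.abs(w[:,0]-620)<150)&(np.abs(w[:,1]+30)<150)&(w[:,2]>8)&(w[:,2]<280)]
    foot=near[(near[:,2]<28)&(near[:,2]>14)]
    hd=near[near[:,2]>205]
    print(n,len(near),"foot",np.round(cv2.minEnclosingCircle(foot[:,:2].astype(np.float32)),1) if 0 else cv2.minEnclosingCircle(foot[:,:2].astype(np.float32)),"head",len(hd),hd.mean(0),hd.min(0),hd.max(0))
    print(cv2.minAreaRect(hd[:,:2].astype(np.float32)))
    v=np.linalg.svd(hd[:,:2]-hd[:,:2].mean(0))[2][0];print("axis deg",np.degrees(np.arctan2(v[1],v[0])))
    tube=near[(near[:,2]>25)&(near[:,2]<180)]
    if n=="side":
        for a in range(30,180,8):
            t=tube[(tube[:,2]>=a)&(tube[:,2]<a+8)];print(a,len(t),np.round(np.r_[t.min(0),t.max(0)]) if len(t) else "")
st()
E
```

```text
top 1787 foot ((566.9900512695312, -55.61696243286133), 69.29248809814453) head 243 [566.62959532 -54.89191002 230.52532757] [527.27151014 -80.93188185 209.68476339] [605.82060036 -31.68160309 247.43129637]
((566.6507568359375, -54.95463562011719), (77.92323303222656, 23.289836883544922), 23.581775665283203)
axis deg -157.11932097854992
side 3053 foot ((564.0753784179688, -57.9565544128418), 68.99526977539062) head 395 [563.72041129 -59.52321334 228.37449265] [524.88484465 -81.61897179 205.27274974] [605.09178483 -32.06394973 243.9031429 ]
((565.233642578125, -56.35050964355469), (80.66251373291016, 24.70652961730957), 23.3194580078125)
axis deg -157.94959953643132
30 48 [537. -85.  30. 585. -52.  38.]
38 42 [537. -85.  38. 584. -48.  46.]
46 45 [537. -84.  46. 583. -49.  54.]
54 52 [537. -85.  54. 586. -45.  62.]
62 44 [536. -85.  62. 581. -55.  70.]
70 16 [539. -84.  70. 572. -67.  74.]
78 16 [531. -92.  83. 586. -65.  86.]
86 64 [529. -93.  86. 590. -51.  94.]
94 61 [529. -93.  94. 589. -50. 102.]
102 68 [529. -92. 102. 594. -48. 110.]
110 69 [528. -92. 110. 591. -47. 118.]
118 186 [529. -93. 118. 600. -25. 126.]
126 71 [533. -90. 126. 595. -25. 134.]
134 56 [537. -85. 134. 583. -51. 142.]
142 53 [537. -85. 142. 586. -51. 150.]
150 59 [536. -84. 150. 585. -49. 158.]
158 60 [537. -86. 158. 589. -45. 166.]
166 203 [537. -85. 166. 592. -33. 174.]
174 97 [541. -84. 174. 589. -38. 180.]
t 0.1 p [257.1 677.3 194.9] ax [[-0.935, 0.355, -0.0], [0.355, 0.935, -0.001], [-0.0, -0.001, -1.0]] F [ 0.5  0.2 -0.3] M [ 0.05  0.02 -0.03] w 1.002 q7 [-1.28  0.6  -0.    1.6   0.    0.94 -0.08]
```

The tube axis is at about (566,-56) and the head is 219 mm up, which matches. The bar lies at about 23.3° in the world. The collar top is near 123 mm, so the stop should be around 63 mm of lift. I'll move over it at safe height, turning the tool's x onto the bar.

```bash
python3 -m creep '{"grip":[1,1,1,1,1,1,1,1,1,1],"translation":[[0,0,-6],[0,0,-12],[-3,-3.2,-15],[-7,-7.3,-15],[-11,-11.5,-15],[-15,-15.7,-15],[-19,-19.9,-15],[-23,-24.1,-15],[-27,-28.3,-15],[-31,-32.5,-15]],"turn":[0,8,17,26,35,44,53,62,71,80]}' 20; python3 - <<'E'
from h import *
s,R=st()
d=np.array([566,-56,310])-s["ee_pos"];print("tool shift cm",R.T@d/10,"turn",np.degrees(np.arctan2(R[1,0],R[0,0]))-23.3)
E
```

```text
time: 1.35
ee_pos: [432.1, 262.0, 345.6]
orientation: [-2.425, -1.997, -0.0]
ft_force: [0.8, 0.8, 1.4]
gripper_width: 1.003
finger_force: 0.0
t 1.35 p [432.1 262.  345.6] ax [[0.192, 0.981, 0.0], [0.981, -0.192, -0.0], [-0.0, 0.0, -1.0]] F [0.8 0.8 1.4] M [ 0.01 -0.08 -0.  ] w 1.003 q7 [-1.02  0.18  0.44  1.91 -0.09  1.07 -0.74]
tool shift cm [-28.63925809  19.25358099   3.55890214] turn 55.62388523911976
```

```bash
python3 -m creep '{"grip":[1,1,1,1,1,1,1,1,1,1],"translation":[[-4,2.7,0],[-8,5.4,0],[-12,8.1,0],[-16,10.8,0],[-20,13.5,1],[-24,16.1,2],[-27,18.2,3],[-28.8,19.3,3.6],[-28.8,19.3,3.6],[-28.8,19.3,3.6]],"turn":[8,16,24,32,40,48,55.6,55.6,55.6,55.6]}' 20; python3 - <<'E'
from h import *
s,R=st()
c=bot.camera("wrist");cv2.imwrite("pics/w1.png",c["image"][:,:,::-1]);np.savez("w1.npz",**c)
print(c["camera_matrix"].tolist(),np.round(c["camera_from_world"],3).tolist())
E
```

```text
time: 2.6
ee_pos: [567.2, -54.3, 309.6]
orientation: [-3.074, -0.644, 0.001]
ft_force: [-0.1, 0.3, -0.6]
gripper_width: 0.999
finger_force: 0.0
t 2.6 p [567.2 -54.3 309.6] ax [[0.916, 0.401, -0.0], [0.401, -0.916, -0.001], [-0.0, 0.0, -1.0]] F [-0.1  0.3 -0.6] M [ 0.02 -0.04  0.  ] w 0.999 q7 [-0.54  0.36  0.74  1.85 -0.28  1.04 -0.84]
[[309.70691628693146, 0.0, 318.7411971716899], [0.0, 309.70691628693146, 206.08975831742697], [0.0, 0.0, 1.0]] [[0.402, -0.916, -0.0, -277.203], [-0.881, -0.387, 0.271, 413.313], [-0.249, -0.109, -0.963, 623.458], [0.0, 0.0, 0.0, 1.0]]
```

View pics/w1.png

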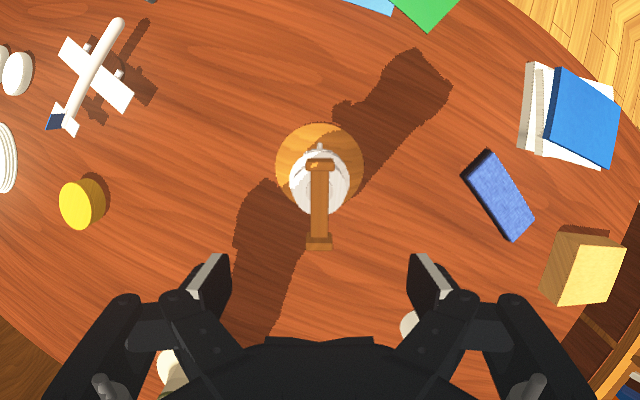

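The wrist view shows the bar from (320,160) to (319,245), nearly vertical in the image. It sits centred between the fingers at (228,260) and (412,260), and the pin shows at (320,146). Next I'll refine this from the depth map.

```bash
cat >> h.py <<'E'
def fish(c):
    K,T,z=c["camera_matrix"],c["camera_from_world"],c["z_map"]
    v,u=np.mgrid[:400,:640]; x=(u-K[0,2])/K[0,0]; y=(v-K[1,2])/K[1,1]; r=np.hypot(x,y)+1e-9
    k=np.tan(r)/r*z
    w=(np.stack([x*k,y*k,z],-1).reshape(-1,3)-T[:3,3])@T[:3,:3]
    w[(z.ravel()<=0)|(r.ravel()>1.4)]=np.nan
    return w
E
python3 - <<'E'
from h import *
w=fish(np.load("w1.npz")); s,R=st()
q=(w-s["ee_pos"])@R
n=np.hypot(w[:,0]-566,w[:,1]+56)<50
for lo,hi in((205,232),(232,250),(160,180),(110,130),(15,25)):
    m=n&(w[:,2]>lo)&(w[:,2]<hi)&(np.abs(q[:,1])<45)
    if m.sum()<5: print(lo,"few");continue
    a=q[m]; r=cv2.minAreaRect(a[:,:2].astype(np.float32))
    print(lo,m.sum(),"med",np.median(a,0).round(1),"min",a.min(0).round(1),"max",a.max(0).round(1),"zw",np.median(w[m,2]).round(1),"rect",np.round(r[0],1),np.round(r[1],1),round(r[2],1))
    if lo==205:
        L=np.polyfit(a[:,0],a[:,1],1);print("slope deg",np.degrees(np.arctan(L[0])),L)
    c=cv2.minEnclosingCircle(a[:,:2].astype(np.float32));print("circ",c)
E
```

```text
t 2.65 p [567.3 -54.  309.8] ax [[0.916, 0.402, 0.0], [0.402, -0.916, -0.001], [-0.0, 0.001, -1.0]] F [-0.2  0.1  0.4] M [-0.    0.03 -0.04] w 1.002 q7 [-0.54  0.36  0.74  1.85 -0.28  1.04 -0.84]
205 1341 med [-1.9  0.2 82.7] min [-35.7 -12.1  77.8] max [37.2 12.3 97.4] zw 227.0 rect [0.7 0.1] [73.  24.3] 0.0
slope deg 0.5312322395250402 [0.00927202 0.50775316]
circ ((0.5629043579101562, -0.39591026306152344), 38.13376235961914)
232 607 med [-33.1   0.2  69.1] min [-40.9 -12.   66.4] max [36.6 12.4 77.7] zw 240.7 rect [-2.1  0.2] [77.5 23.7] 0.5
circ ((-2.1036574840545654, 0.0927889421582222), 39.87327575683594)
160 1232 med [ -1.8  -9.  137.6] min [-27.8 -27.3 129.8] max [ 20.4  27.7 149.6] zw 172.2 rect [-3.5  0.2] [54.8 48.3] 89.1
circ ((-2.2223103046417236, -0.14107553660869598), 29.007822036743164)
110 629 med [ 18.1  -0.8 186. ] min [-21.  -35.8 179.8] max [ 33.7  36.6 199.1] zw 123.8 rect [6.8 0.7] [53.8 72.4] 1.6
circ ((-2.1450843811035156, 0.4875721037387848), 36.66714096069336)
15 851 med [ 28.4   2.  289.7] min [ -8.6 -44.9 286.5] max [ 47.9  44.9 292.3] zw 20.1 rect [19.7 -0. ] [89.9 56.5] 90.0
circ ((6.140668869018555, 0.46222123503685), 46.822532653808594)
```

```bash
python3 -m creep '{"grip":[1,1,1,1,1,1,1,0.6,0.5,0.4],"translation":[[-0.2,0,2.5],[-0.2,0,5],[-0.2,0,7],[-0.2,0,9],[-0.2,0,10.2],[-0.2,0,10.9],[-0.2,0,10.9],[-0.2,0,10.9],[-0.2,0,10.9],[-0.2,0,10.9]],"turn":[0.3,0.5,0.5,0.5,0.5,0.5,0.5,0.5,0.5,0.5]}' 20; python3 - <<'E'
from h import *
s,R=st()
c=bot.camera("wrist");cv2.imwrite("pics/w2.png",c["image"][:,:,::-1])
w=fish(c);q=(w-s["ee_pos"])@R
for lo,hi,k in((205,245,12),(160,180,33)):
    m=(np.abs(q[:,1])<k)&(np.abs(q[:,0])<45)&(w[:,2]>lo)&(w[:,2]<hi);a=q[m]
    if len(a)>5: print(lo,len(a),np.median(a,0).round(1),a.min(0).round(1),a.max(0).round(1))
E
```

```text
time: 3.9
ee_pos: [565.8, -55.9, 201.0]
orientation: [3.078, 0.629, 0.001]
ft_force: [0.5, -0.2, -0.2]
gripper_width: 0.404
finger_force: 0.0
t 3.9 p [565.8 -55.9 201. ] ax [[0.92, 0.393, 0.001], [0.393, -0.92, 0.0], [0.001, 0.0, -1.0]] F [ 0.5 -0.2 -0.2] M [-0.03  0.    0.04] w 0.404 q7 [-0.46  0.47  0.66  1.99 -0.4   0.81 -0.74]
205 5215 [  3.5  -0.6 -26.5] [-38.6 -12.  -42. ] [ 39.4  11.2 -11.7]
160 2164 [-0.9  9.6 28.8] [-25.6 -29.5  21. ] [21.7 27.  41. ]
```

View pics/w2.png

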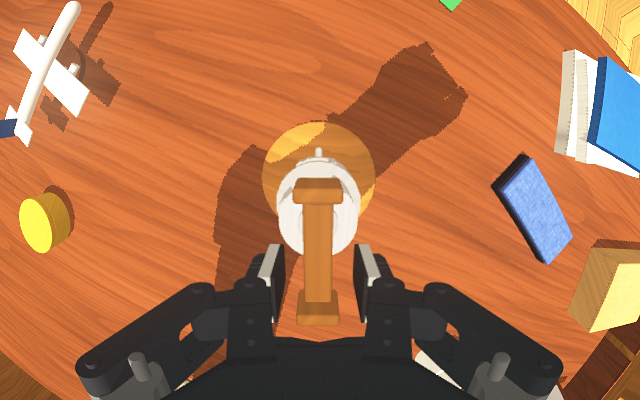

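The bar (305–331) is centred between the pads (280 and 358), so I'll close at 20 N.

```bash
python3 -m creep '{"grip":[0.3,0.25,0.2,0.15,0.1,0,0,0,0,0],"translation":[[0,0,0],[0,0,0],[0,0,0],[0,0,0],[0,0,0],[0,0,0],[0,0,0],[0,0,0],[0,0,0],[0,0,0]],"turn":[0,0,0,0,0,0,0,0,0,0]}' 20; python3 -c "
from h import *
st()"
```

```text
time: 5.2
ee_pos: [565.7, -55.9, 200.7]
orientation: [3.078, 0.63, 0.0]
ft_force: [-0.1, 0.4, 0.1]
gripper_width: -0.002
finger_force: 0.0
t 5.2 p [565.7 -55.9 200.7] ax [[0.92, 0.393, 0.0], [0.393, -0.92, 0.0], [0.0, -0.0, -1.0]] F [-0.1  0.4  0.1] M [ 0.03 -0.01 -0.05] w -0.002 q7 [-0.46  0.47  0.66  1.99 -0.4   0.81 -0.74]
```

```bash
python3 - <<'E'
from h import *
c=bot.camera("wrist");a=c["image"][:,:,::-1]
b=bot.camera("side")["image"][:,:,::-1][130:290,260:460]
cv2.imwrite("pics/w3.png",np.hstack([cv2.resize(a[120:400,180:460],(500,500)),cv2.resize(b,(300,240)) if 0 else cv2.copyMakeBorder(cv2.resize(b,(300,240)),0,260,0,0,0)]))
E
```

```text
(no output)
```

View pics/w3.png

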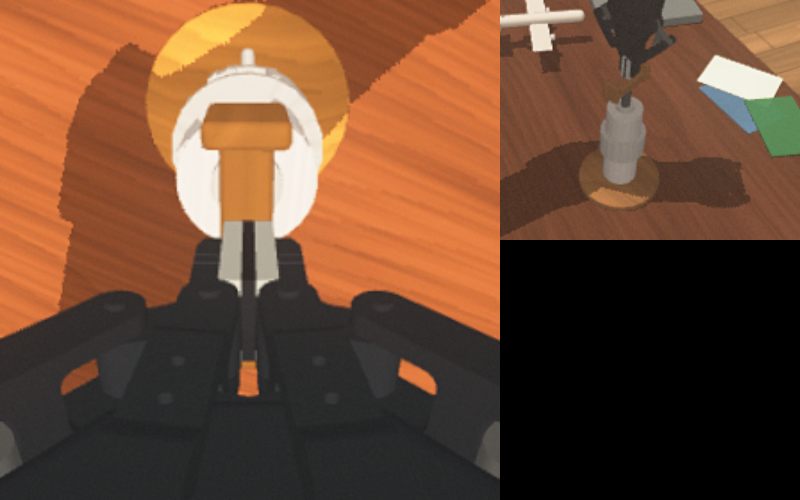

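The fingers read fully shut at 0 N, and in the picture the pads cover the near half of the bar at (248,250), so they may have closed above it. I'll locate the pads and the bar from depth.

```bash
python3 - <<'E'
from h import *
s,R=st()
c=bot.camera("wrist");w=fish(c);q=((w-s["ee_pos"])@R).reshape(400,640,3)
W=w.reshape(400,640,3)
for v in range(170,345,8): print(v,[ (q[v,u].round(0).tolist(),int(W[v,u,2])) for u in (310,319,327)])
for n in("side","top"):
    w=cloud(bot.camera(n));m=(np.hypot(w[:,0]-566,w[:,1]+56)<45)&(w[:,2]>185)
    a=(w[m]-s["ee_pos"])@R
    for z in range(-100,16,8):
        b=a[(a[:,2]>z)&(a[:,2]<=z+8)]
        if len(b)>2: print(n,z,len(b),b.min(0).round(),b.max(0).round())
E
```

```text
t 5.3 p [565.6 -55.9 200.7] ax [[0.92, 0.393, -0.0], [0.393, -0.92, -0.0], [-0.0, 0.0, -1.0]] F [ 1.2 -0.2  0.7] M [-0.   -0.02  0.06] w 0.003 q7 [-0.46  0.47  0.66  1.99 -0.4   0.81 -0.74]
170 [([29.0, -7.0, 76.0], 124), ([29.0, 0.0, 76.0], 125), ([28.0, 7.0, 78.0], 122)]
178 [([39.0, -5.0, -14.0], 214), ([39.0, -0.0, -13.0], 214), ([39.0, 4.0, -14.0], 214)]
186 [([39.0, -4.0, -36.0], 236), ([39.0, -0.0, -38.0], 238), ([39.0, 4.0, -36.0], 236)]
194 [([36.0, -4.0, -40.0], 240), ([36.0, -0.0, -40.0], 241), ([36.0, 4.0, -40.0], 241)]
202 [([32.0, -4.0, -41.0], 241), ([32.0, -0.0, -40.0], 240), ([32.0, 4.0, -40.0], 240)]
210 [([24.0, -5.0, -26.0], 226), ([24.0, -0.0, -25.0], 226), ([24.0, 4.0, -26.0], 226)]
218 [([20.0, -5.0, -27.0], 227), ([20.0, -0.0, -26.0], 226), ([20.0, 4.0, -26.0], 227)]
226 [([16.0, -5.0, -26.0], 226), ([16.0, -0.0, -27.0], 227), ([16.0, 4.0, -27.0], 227)]
234 [([12.0, -5.0, -27.0], 227), ([11.0, -0.0, -26.0], 226), ([12.0, 4.0, -27.0], 227)]
242 [([7.0, -5.0, -26.0], 227), ([7.0, -0.0, -27.0], 227), ([7.0, 4.0, -26.0], 226)]
250 [([12.0, -4.0, -48.0], 248), ([11
[... 978 characters left out ...]
0], 0), ([-7.0, 3.0, -88.0], 288)]
side -100 91 [ -13.  -41. -100.] [ 12.  42. -92.]
side -92 104 [-14. -34. -92.] [ 11.  35. -84.]
side -84 45 [-13. -30. -84.] [ -6.  30. -76.]
side -76 32 [-12. -12. -76.] [ -3.  15. -68.]
side -68 38 [-12. -12. -68.] [  7.  14. -60.]
side -60 41 [-12. -13. -60.] [  7.  15. -52.]
side -52 35 [-11. -11. -52.] [  6.  14. -44.]
side -44 77 [-42. -12. -44.] [ 38.  12. -36.]
side -36 62 [-41. -10. -36.] [ 35.  12. -28.]
side -28 132 [-42. -11. -28.] [ 36.  13. -20.]
side -20 66 [-40. -10. -20.] [ 37.  12. -13.]
side -12 7 [-38.   4. -12.] [ 1.  6. -6.]
side -4 15 [-7. -1. -4.] [2. 6. 4.]
side 4 16 [-8. -4.  4.] [-0.  6. 11.]
side 12 6 [-8. -2. 12.] [ 1.  6. 15.]
```

Depth shows the shut fingers ending at z≈244, about 43 mm above the reported TCP, so they closed above the bar (top at 227). The side view confirms it: nothing but the neck is visible below the bar. I'll open, go lower and measure the real tips.

```bash
python3 -m creep '{"grip":[0.45,0.45,0.45,0.45,0.45,0.45,0.45,0.45,0.45,0.45],"translation":[[0,0,0],[0,0,0],[0,0,0],[0,0,0],[0,0,0.5],[0,0,1],[0,0,1.5],[0,0,2],[0,0,2.5],[0,0,2.5]],"turn":[0,0,0,0,0,0,0,0,0,0]}' 20; python3 - <<'E'
from h import *
s,R=st()
c=bot.camera("wrist");w=fish(c)
q=(w-s["ee_pos"])@R
m=(np.abs(np.abs(q[:,1])-22)<9)&(np.abs(q[:,0])<16)&(q[:,2]<15)
for z in range(-100,15,6):
    b=q[m&(q[:,2]>z)&(q[:,2]<=z+6)]
    if len(b)>2: print("wrist",z,len(b),b.min(0).round(),b.max(0).round())
w=cloud(bot.camera("side"));a=(w-s["ee_pos"])@R
a=a[(np.abs(a[:,0])<45)&(np.abs(a[:,1])<50)&(a[:,2]<30)]
for z in range(-100,25,6):
    b=a[(a[:,2]>z)&(a[:,2]<=z+6)&(np.abs(a[:,1])>13.5)]
    if len(b)>2: print("side",z,len(b),b.min(0).round(),b.max(0).round())
E
```

```text
time: 6.7
ee_pos: [565.4, -55.9, 175.3]
orientation: [-3.078, -0.629, 0.001]
ft_force: [0.2, -0.2, -0.5]
gripper_width: 0.447
finger_force: 0.0
t 6.7 p [565.4 -55.9 175.3] ax [[0.92, 0.392, -0.001], [0.392, -0.92, -0.0], [-0.001, -0.0, -1.0]] F [ 0.2 -0.2 -0.5] M [-0.01  0.   -0.  ] w 0.447 q7 [-0.43  0.5   0.64  2.01 -0.43  0.76 -0.71]
wrist -100 108 [ 12. -30. -96.] [ 14.  30. -94.]
wrist -94 647 [ 11. -31. -94.] [ 14.  31. -88.]
wrist -88 608 [ 12. -31. -88.] [ 15.  31. -82.]
wrist -82 331 [ -5. -31. -82.] [ 15.  31. -76.]
wrist -76 874 [-11. -28. -76.] [ 12.  27. -70.]
wrist -70 477 [-11. -31. -70.] [ 13.  31. -64.]
wrist -64 482 [-10. -31. -64.] [ 12.  31. -58.]
wrist -58 435 [-11. -31. -58.] [ 13.  31. -52.]
wrist -52 362 [-11. -31. -52.] [ 12.  31. -46.]
wrist -46 282 [-10. -31. -46.] [ 12.  31. -40.]
wrist -40 63 [ -9. -26. -40.] [ 11.  19. -36.]
wrist -4 92 [-15. -24.  -4.] [15. 25.  2.]
wrist 2 1620 [-16. -29.   2.] [16. 27.  6.]
wrist 8 41 [  9. -30.   8.] [16. 25. 14.]
wrist 14 3 [ 11. -28.  14.] [14. 24. 15.]
side -100 61 [-13. -49. -99.] [ 11.  49. -94.]
side -94 94 [-14. -49. -94.] [ 12.  50. -88.]
side -88 62 [-14. -49. -88.] [ 10.  49. -82.]
side -82 29 [-12. -37. -82.] [  9.  35. -76.]
side -76 41 [-12. -30. -76.] [ 12.  33. -70.]
side -70 39 [-12. -31. -70.] [ 11.  33. -64.]
side -64 38 [-11. -32. -64.] [ 10.  34. -58.]
side -58 44 [-11. -32. -58.] [ 10.  34. -52.]
side -52 39 [-12. -32. -52.] [ 12.  34. -46.]
side -46 24 [-11. -21. -46.] [ 11.  27. -41.]
side -4 47 [-22. -26.  -3.] [22. 26.  2.]
side 2 77 [-25. -27.   2.] [19. 28.  8.]
side 8 25 [-24. -18.   9.] [ 2. 28. 13.]
side 14 27 [-26. -17.  15.] [ 9. 28. 20.]
side 20 24 [-24. -15.  20.] [ 8. 28. 26.]
```

Both cameras put the fingertips about 40 mm above the reported TCP, i.e. at world z≈215. The reported tool point is wrong, so I'll go by the measured tips: 1.5 cm lower, then close.

```bash
python3 -m creep '{"grip":[0.45,0.45,0.45,0.35,0.3,0.25,0.2,0.15,0,0],"translation":[[0,0,0.6],[0,0,1.2],[0,0,1.5],[0,0,1.5],[0,0,1.5],[0,0,1.5],[0,0,1.5],[0,0,1.5],[0,0,1.5],[0,0,1.5]],"turn":[0,0,0,0,0,0,0,0,0,0]}' 20; python3 -c "
from h import *
st()"
```

```text
time: 8.05
ee_pos: [565.5, -55.3, 160.8]
orientation: [-3.077, -0.63, 0.0]
ft_force: [-2.4, 2.7, 5.4]
gripper_width: 0.182
finger_force: 21.1
t 8.05 p [565.5 -55.3 160.8] ax [[0.92, 0.393, 0.0], [0.393, -0.92, -0.001], [-0.0, 0.001, -1.0]] F [-2.4  2.7  5.4] M [ 0.73  0.44 -0.07] w 0.182 q7 [-0.42  0.52  0.62  2.02 -0.45  0.73 -0.69]
```

Gripped (15.5 mm opening, 21 N). I'll twist anticlockwise, first by an amount that can't reach the end.

```bash
python3 -m creep '{"grip":[0,0,0,0,0,0,0,0,0,0],"translation":[[0,-0.02,-0.03],[0,-0.03,-0.05],[0,-0.03,-0.05],[0,-0.03,-0.05],[0,-0.03,-0.05],[0,-0.03,-0.05],[0,-0.03,-0.05],[0,-0.03,-0.05],[0,-0.03,-0.05],[0,-0.03,-0.05]],"turn":[-2,-6,-10,-14,-18,-23,-28,-32,-34,-34]}' 20; python3 -c "
from h import *
s,R=st();print(R.T@s['ft_force'],np.degrees(np.arctan2(R[1,0],R[0,0])))"
```

```text
time: 9.3
ee_pos: [565.2, -55.0, 160.9]
orientation: [-2.758, -1.503, 0.001]
ft_force: [-1.7, 5.5, -0.3]
gripper_width: 0.184
finger_force: 20.3
t 9.3 p [565.2 -55.  160.9] ax [[0.542, 0.84, 0.0], [0.84, -0.542, -0.001], [-0.001, 0.001, -1.0]] F [-1.7  5.5 -0.3] M [0.97 0.27 0.03] w 0.184 q7 [-0.31  0.49  0.44  2.02 -0.31  0.7  -0.24]
[ 3.72916751 -4.37814967  0.28414966] 57.1706010054107
```

```bash
python3 -m creep '{"grip":[0,0,0,0,0,0,0,0,0,0],"translation":[[0.04,-0.06,0],[0.04,-0.06,0],[0.04,-0.06,0],[0.04,-0.06,0],[0.04,-0.06,0],[0.04,-0.06,0],[0.04,-0.06,0],[0.04,-0.06,0],[0.04,-0.06,0],[0.04,-0.06,0]],"turn":[-0.5,-1,-1.5,-2,-2.5,-3,-3.5,-4,-4,-4]}' 20; python3 -c "
from h import *
s,R=st();print(R.T@s['ft_force'],np.degrees(np.arctan2(R[1,0],R[0,0])))"
```

```text
time: 10.55
ee_pos: [565.2, -55.0, 161.2]
orientation: [2.705, 1.597, -0.0]
ft_force: [-0.7, 2.6, -3.5]
gripper_width: 0.183
finger_force: 19.9
t 10.55 p [565.2 -55.  161.2] ax [[0.483, 0.876, -0.0], [0.876, -0.483, -0.0], [-0.0, -0.0, -1.0]] F [-0.7  2.6 -3.5] M [0.33 0.15 0.03] w 0.183 q7 [-0.29  0.48  0.42  2.02 -0.3   0.7  -0.19]
[ 1.91444314 -1.84651292  3.52914448] 61.11507936197356
```

```bash
python3 -m creep '{"grip":[0,0,0,0,0,0,0,0,0,0],"translation":[[0.02,-0.02,0],[0.02,-0.02,0],[0.02,-0.02,0],[0.02,-0.02,0],[0.02,-0.02,0],[0.02,-0.02,0],[0.02,-0.02,0],[0.02,-0.02,0],[0.02,-0.02,0],[0.02,-0.02,0]],"turn":[-0.5,-1,-1.5,-2,-2.5,-3,-3.5,-4,-4,-4]}' 20; python3 -c "
from h import *
s,R=st();print(R.T@s['ft_force'],np.degrees(np.arctan2(R[1,0],R[0,0])))"
```

```text
time: 11.8
ee_pos: [565.2, -54.9, 161.2]
orientation: [2.648, 1.69, -0.0]
ft_force: [-1.8, -2.0, -4.1]
gripper_width: 0.188
finger_force: 20.0
t 11.8 p [565.2 -54.9 161.2] ax [[0.421, 0.907, -0.0], [0.907, -0.421, 0.0], [0.0, -0.0, -1.0]] F [-1.8 -2.  -4.1] M [-0.52  0.15  0.  ] w 0.188 q7 [-0.28  0.48  0.4   2.02 -0.28  0.7  -0.14]
[-2.58066043 -0.79251077  4.05889644] 65.10354764641245
```

```bash
python3 -m creep '{"grip":[0,0,0,0,0,0,0,0,0,0],"translation":[[0,0,0],[0,0,0],[0,0,0],[0,0,0],[0,0,0],[0,0,0],[0,0,0],[0,0,0],[0,0,0],[0,0,0]],"turn":[-0.5,-1,-1.5,-2,-2.5,-3,-3,-3,-3,-3]}' 20; python3 -c "
from h import *
s,R=st();print(R.T@s['ft_force'],np.degrees(np.arctan2(R[1,0],R[0,0])))"
```

```text
time: 13.05
ee_pos: [565.1, -54.8, 161.2]
orientation: [2.603, 1.759, -0.0]
ft_force: [-1.7, -4.2, -3.3]
gripper_width: 0.186
finger_force: 20.1
t 13.05 p [565.1 -54.8 161.2] ax [[0.373, 0.928, -0.0], [0.928, -0.373, 0.0], [-0.0, -0.0, -1.0]] F [-1.7 -4.2 -3.3] M [-0.92  0.39  0.03] w 0.186 q7 [-0.27  0.48  0.38  2.02 -0.27  0.7  -0.1 ]
[-4.57262527 -0.03744894  3.26463766] 68.10752810788804
```

```bash
python3 -m creep '{"grip":[0,0,0,0,0,0,0,0,0,0],"translation":[[-0.05,0,0],[-0.05,0,0],[-0.05,0,0],[-0.05,0,0],[-0.05,0,0],[-0.05,0,0],[-0.05,0,0],[-0.05,0,0],[-0.05,0,0],[-0.05,0,0]],"turn":[-0.5,-1,-1.5,-2,-2.5,-3,-3,-3,-3,-3]}' 20; python3 -c "
from h import *
s,R=st();print(R.T@s['ft_force'],np.degrees(np.arctan2(R[1,0],R[0,0])))"
```

```text
time: 14.3
ee_pos: [565.1, -54.9, 161.2]
orientation: [-2.556, -1.827, -0.0]
ft_force: [-0.5, -0.6, -3.5]
gripper_width: 0.185
finger_force: 20.0
t 14.3 p [565.1 -54.9 161.2] ax [[0.324, 0.946, 0.0], [0.946, -0.324, 0.0], [0.0, 0.0, -1.0]] F [-0.5 -0.6 -3.5] M [ 0.01 -0.02  0.07] w 0.185 q7 [-0.26  0.48  0.37  2.01 -0.26  0.7  -0.06]
[-0.76973938 -0.2556456   3.51748216] 71.12193245469973
```

```bash
python3 -m creep '{"grip":[0,0,0,0,0,0,0,0,0,0],"translation":[[0,0,0],[0,0,0],[0,0,0],[0,0,0],[0,0,0],[0,0,0],[0,0,0],[0,0,0],[0,0,0],[0,0,0]],"turn":[-0.5,-1,-1.5,-2,-2.5,-3,-3,-3,-3,-3]}' 20; python3 - <<'E'
from h import *
s,R=st();print(R.T@s['ft_force'],np.degrees(np.arctan2(R[1,0],R[0,0])))
c=bot.camera("wrist");w=fish(c);q=(w-s["ee_pos"])@R
T=np.array([s["ee_pos"][0],s["ee_pos"][1]])
m=(w[:,2]>225)&(w[:,2]<245)&(q[:,0]>26)&(q[:,0]<45)&(np.abs(q[:,1])<20)
print("prong y",np.median(q[m],0),"ang",np.degrees(np.median(q[m,1]/q[m,0])))
r=np.hypot(q[:,0],q[:,1]);m=(w[:,2]>38)&(w[:,2]<58)&(r>31)&(r<46);print("pin",m.sum(),np.median(q[m],0), np.median(w[m],0))
cv2.imwrite("pics/w4.png",c["image"][:,:,::-1][100:330,200:440])
E
```

```text
time: 15.55
ee_pos: [565.2, -54.9, 161.2]
orientation: [2.507, 1.893, 0.0]
ft_force: [1.7, 3.3, -4.3]
gripper_width: 0.185
finger_force: 24.4
t 15.55 p [565.2 -54.9 161.2] ax [[0.274, 0.962, 0.0], [0.962, -0.274, 0.0], [0.0, 0.0, -1.0]] F [ 1.7  3.3 -4.3] M [ 0.66 -0.34 -0.56] w 0.185 q7 [-0.25  0.47  0.35  2.01 -0.25  0.69 -0.02]
[3.60752125 0.73936731 4.30672984] 74.12284819648058
prong y [ 37.20950386   0.75948017 -79.44357375] ang 1.1463770391901984
pin 87 [ 36.35137998   0.53460586 111.66302739] [576.17905906 -20.453481    49.56308676]
```

View pics/w4.png

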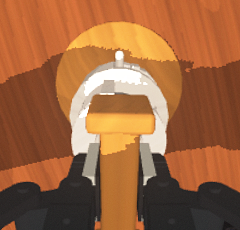

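Moment of -0.56 Nm: that's the hard end at 0.93. The view shows the head bar still aligned between the fingers, prong at (120,120) and pin at (120,57). I'll back off to mid-slot, then raise a little.

```bash
python3 -m creep '{"grip":[0,0,0,0,0,0,0,0,0,0],"translation":[[0,0,0],[0,0,0],[0,0,0],[0,0,0],[0.02,0,0],[0.02,0,0],[0.02,0,0],[0.02,0,0],[0.02,0,0],[0.02,0,0]],"turn":[1,2,3,4,4.5,5,5,5,5,5]}' 20; python3 -c "
from h import *
s,R=st();print(R.T@s['ft_force'],np.degrees(np.arctan2(R[1,0],R[0,0])))"
```

```text
time: 16.85
ee_pos: [565.0, -55.0, 161.2]
orientation: [2.587, 1.782, 0.0]
ft_force: [2.2, 3.5, -3.2]
gripper_width: 0.185
finger_force: 20.1
t 16.85 p [565.  -55.  161.2] ax [[0.357, 0.934, 0.0], [0.934, -0.357, 0.0], [0.0, -0.0, -1.0]] F [ 2.2  3.5 -3.2] M [ 0.61 -0.44 -0.02] w 0.185 q7 [-0.27  0.48  0.38  2.02 -0.27  0.7  -0.09]
[4.0495253  0.81342783 3.19399848] 69.11303778675871
```

```bash
python3 -m creep '{"grip":[0,0,0,0,0,0,0,0,0,0],"translation":[[0.03,0,-0.2],[0.05,0,-0.5],[0.05,0,-0.9],[0.05,0,-1.4],[0.05,0,-1.9],[0.05,0,-2.4],[0.05,0,-2.9],[0.05,0,-3.3],[0.05,0,-3.5],[0.05,0,-3.5]],"turn":[0,0,0,0,0,0,0,0,0,0]}' 20; python3 -c "
from h import *
s,R=st();print(R.T@s['ft_force'],np.degrees(np.arctan2(R[1,0],R[0,0])))
w=cloud(bot.camera('side'));m=(np.hypot(w[:,0]-566,w[:,1]+56)<45)&(w[:,2]>100);a=w[m&(np.hypot(w[:,0]-566,w[:,1]+56)>28)];print(np.histogram(a[:,2],range(100,320,8)))"
```

```text
time: 18.1
ee_pos: [565.1, -54.8, 196.3]
orientation: [2.587, 1.782, -0.0]
ft_force: [0.3, -3.4, -2.3]
gripper_width: 0.184
finger_force: 20.2
t 18.1 p [565.1 -54.8 196.3] ax [[0.357, 0.934, -0.0], [0.934, -0.357, 0.0], [-0.0, -0.0, -1.0]] F [ 0.3 -3.4 -2.3] M [-0.81 -0.01  0.02] w 0.184 q7 [-0.29  0.43  0.4   1.98 -0.24  0.77 -0.11]
[-3.03752863  1.446114    2.32672424] 69.09846632068697
(array([ 63,  65,  95, 134,  24,  34,  23,  29,  32,  12,   0,   0,   0,
         0,   0,   0,   0,   0,  14,  37,  53,  50,  53,  87,  57,  44,
        21]), array([100, 108, 116, 124, 132, 140, 148, 156, 164, 172, 180, 188, 196,
       204, 212, 220, 228, 236, 244, 252, 260, 268, 276, 284, 292, 300,
       308, 316]))
```

Head rose 35 mm with it. Next, up to 56 mm, short of the stop (about 63).

```bash
python3 -m creep '{"grip":[0,0,0,0,0,0,0,0,0,0],"translation":[[-0.03,0.01,-0.2],[-0.03,0.01,-0.5],[-0.03,0.01,-0.8],[-0.03,0.01,-1.1],[-0.03,0.01,-1.4],[-0.03,0.01,-1.7],[-0.03,0.01,-1.9],[-0.03,0.01,-2.0],[-0.03,0.01,-2.1],[-0.03,0.01,-2.1]],"turn":[0,0,0,0,0,0,0,0,0,0]}' 20; python3 -c "
from h import *
s,R=st();print(R.T@s['ft_force'],np.degrees(np.arctan2(R[1,0],R[0,0])))"
```

```text
time: 19.4
ee_pos: [565.1, -54.8, 217.3]
orientation: [-2.587, -1.782, 0.0]
ft_force: [-2.7, -4.0, -2.4]
gripper_width: 0.178
finger_force: 20.2
t 19.4 p [565.1 -54.8 217.3] ax [[0.356, 0.934, -0.0], [0.934, -0.356, -0.0], [-0.0, 0.0, -1.0]] F [-2.7 -4.  -2.4] M [-0.79  0.33  0.04] w 0.178 q7 [-0.3   0.41  0.42  1.96 -0.22  0.82 -0.13]
[-4.65803858 -1.07613398  2.40799069] 69.1147562214386
```

```bash
python3 -m creep '{"grip":[0,0,0,0,0,0,0,0,0,0],"translation":[[-0.05,0,-0.05],[-0.05,0,-0.1],[-0.05,0,-0.15],[-0.05,0,-0.2],[-0.05,0,-0.25],[-0.05,0,-0.3],[-0.05,0,-0.3],[-0.05,0,-0.3],[-0.05,0,-0.3],[-0.05,0,-0.3]],"turn":[0,0,0,0,0,0,0,0,0,0]}' 20; python3 -c "
from h import *
s,R=st();print(R.T@s['ft_force'])"
```

```text
time: 20.65
ee_pos: [565.1, -54.9, 220.2]
orientation: [-2.587, -1.782, -0.0]
ft_force: [-0.7, 2.4, -2.6]
gripper_width: 0.181
finger_force: 20.2
t 20.65 p [565.1 -54.9 220.2] ax [[0.356, 0.934, 0.0], [0.934, -0.356, -0.0], [0.0, 0.0, -1.0]] F [-0.7  2.4 -2.6] M [ 0.41  0.15 -0.  ] w 0.181 q7 [-0.3   0.4   0.42  1.96 -0.22  0.82 -0.13]
[ 2.05390848 -1.48700964  2.59552554]
```

```bash
python3 -m creep '{"grip":[0,0,0,0,0,0,0,0,0,0],"translation":[[0,0,-0.03],[0,0,-0.06],[0,0,-0.1],[0,0,-0.13],[0,0,-0.16],[0,0,-0.2],[0,0,-0.2],[0,0,-0.2],[0,0,-0.2],[0,0,-0.2]],"turn":[0,0,0,0,0,0,0,0,0,0]}' 20; python3 -c "
from h import *
s,R=st();print(R.T@s['ft_force'])"
```

```text
time: 21.9
ee_pos: [565.1, -55.0, 222.3]
orientation: [-2.587, -1.782, -0.0]
ft_force: [-0.4, 4.9, -2.2]
gripper_width: 0.178
finger_force: 20.1
t 21.9 p [565.1 -55.  222.3] ax [[0.356, 0.934, 0.0], [0.934, -0.356, 0.0], [0.0, 0.0, -1.0]] F [-0.4  4.9 -2.2] M [ 1.06 -0.03 -0.  ] w 0.178 q7 [-0.3   0.4   0.42  1.95 -0.22  0.83 -0.13]
[ 4.46189834 -2.17047013  2.21399989]
```

Lift is about 61 mm and still free. I'll continue in 2 mm steps.

```bash
python3 -m creep '{"grip":[0,0,0,0,0,0,0,0,0,0],"translation":[[0.03,-0.02,-0.03],[0.03,-0.02,-0.06],[0.03,-0.02,-0.1],[0.03,-0.02,-0.13],[0.03,-0.02,-0.16],[0.03,-0.02,-0.2],[0.03,-0.02,-0.2],[0.03,-0.02,-0.2],[0.03,-0.02,-0.2],[0.03,-0.02,-0.2]],"turn":[0,0,0,0,0,0,0,0,0,0]}' 20; python3 -c "
from h import *
s,R=st();print(R.T@s['ft_force'])"
```

```text
time: 23.15
ee_pos: [565.0, -55.0, 224.3]
orientation: [2.587, 1.782, 0.0]
ft_force: [1.7, 3.6, -3.4]
gripper_width: 0.189
finger_force: 20.2
t 23.15 p [565.  -55.  224.3] ax [[0.357, 0.934, 0.0], [0.934, -0.357, 0.0], [0.0, -0.0, -1.0]] F [ 1.7  3.6 -3.4] M [ 0.6  -0.31  0.  ] w 0.189 q7 [-0.3   0.4   0.42  1.95 -0.22  0.83 -0.13]
[3.90627346 0.27526038 3.36147502]
```

```bash
python3 -m creep '{"grip":[0,0,0,0,0,0,0,0,0,0],"translation":[[0.03,0,-0.03],[0.03,0,-0.06],[0.03,0,-0.1],[0.03,0,-0.13],[0.03,0,-0.16],[0.03,0,-0.2],[0.03,0,-0.2],[0.03,0,-0.2],[0.03,0,-0.2],[0.03,0,-0.2]],"turn":[0,0,0,0,0,0,0,0,0,0]}' 20; python3 -c "
from h import *
s,R=st();print(R.T@s['ft_force'])"
```

```text
time: 24.4
ee_pos: [564.9, -54.9, 225.0]
orientation: [2.587, 1.782, -0.002]
ft_force: [6.5, 0.0, -19.5]
gripper_width: 0.181
finger_force: 20.2
t 24.4 p [564.9 -54.9 225. ] ax [[0.357, 0.934, -0.001], [0.934, -0.357, -0.0], [-0.001, -0.001, -1.0]] F [  6.5   0.  -19.5] M [-0.11 -1.39 -0.02] w 0.181 q7 [-0.31  0.4   0.42  1.95 -0.21  0.84 -0.13]
[ 2.35089716  6.03389933 19.47492181]
```

The stop was met at 20 N measured force, near z=224.7. I'll drop 4 mm on the command, about 2.5 mm below the stop, then turn clockwise.

```bash
python3 -m creep '{"grip":[0,0,0,0,0,0,0,0,0,0],"translation":[[0,0,0.2],[0,0,0.4],[0,0,0.4],[0,0,0.4],[0,0,0.4],[0,0,0.4],[0,0,0.4],[0,0,0.4],[0,0,0.4],[0,0,0.4]],"turn":[0,0,0,2,5,8,11,14,16,16]}' 20; python3 -c "
from h import *
s,R=st();print(R.T@s['ft_force'],np.degrees(np.arctan2(R[1,0],R[0,0])))"
```

```text
time: 25.65
ee_pos: [565.3, -55.0, 222.4]
orientation: [2.81, 1.403, 0.0]
ft_force: [3.2, -2.7, -2.3]
gripper_width: 0.181
finger_force: 22.5
t 25.65 p [565.3 -55.  222.4] ax [[0.601, 0.799, -0.0], [0.799, -0.601, 0.001], [0.001, -0.0, -1.0]] F [ 3.2 -2.7 -2.3] M [-0.38 -0.42 -0.06] w 0.181 q7 [-0.36  0.41  0.5   1.96 -0.26  0.83 -0.36]
[-0.26954935  4.20187208  2.27255322] 53.074608769833674
```

```bash
python3 -m creep '{"grip":[0,0,0,0,0,0,0,0,0,0],"translation":[[-0.01,0.04,0],[-0.01,0.04,0],[-0.01,0.04,0],[-0.01,0.04,0],[-0.01,0.04,0],[-0.01,0.04,0],[-0.01,0.04,0],[-0.01,0.04,0],[-0.01,0.04,0],[-0.01,0.04,0]],"turn":[2,5,8,11,14,17,20,23,25,25]}' 20; python3 -c "
from h import *
s,R=st();print(R.T@s['ft_force'],np.degrees(np.arctan2(R[1,0],R[0,0])))"
```

```text
time: 26.9
ee_pos: [565.4, -55.2, 222.3]
orientation: [3.047, 0.762, 0.0]
ft_force: [1.6, -3.5, -3.2]
gripper_width: 0.18
finger_force: 22.5
t 26.9 p [565.4 -55.2 222.3] ax [[0.882, 0.471, 0.0], [0.471, -0.882, 0.0], [0.0, -0.0, -1.0]] F [ 1.6 -3.5 -3.2] M [-0.55 -0.41 -0.08] w 0.18 q7 [-0.44  0.43  0.62  1.96 -0.33  0.85 -0.72]
[-0.25141403  3.78255352  3.16835443] 28.083303876981194
```

```bash
python3 -m creep '{"grip":[0,0,0,0,0,0,0,0,0,0],"translation":[[0,0.03,0],[0,0.03,0],[0,0.03,0],[0,0.03,0],[0,0.03,0],[0,0.03,0],[0,0.03,0],[0,0.03,0],[0,0.03,0],[0,0.03,0]],"turn":[1,2,3,4,5,6,7,8,9,9]}' 20; python3 -c "
from h import *
s,R=st();print(R.T@s['ft_force'],np.degrees(np.arctan2(R[1,0],R[0,0])))"
```

```text
time: 28.15
ee_pos: [565.5, -55.3, 222.2]
orientation: [3.098, 0.521, 0.0]
ft_force: [1.3, -3.5, -2.2]
gripper_width: 0.186
finger_force: 22.5
t 28.15 p [565.5 -55.3 222.2] ax [[0.945, 0.327, 0.0], [0.327, -0.945, 0.0], [0.0, -0.0, -1.0]] F [ 1.3 -3.5 -2.2] M [-0.64 -0.26  0.02] w 0.186 q7 [-0.47  0.44  0.67  1.96 -0.36  0.85 -0.84]
[0.07620984 3.75505742 2.20135172] 19.085465745954483
```

Turn is now about 0 (0.93 minus 53.4°), mid-pocket. I'll let it down; the seat is expected at z≈213.7.

```bash
python3 -m creep '{"grip":[0,0,0,0,0,0,0,0,0,0],"translation":[[0,0.03,0.1],[0,0.03,0.2],[0,0.03,0.3],[0,0.03,0.4],[0,0.03,0.5],[0,0.03,0.6],[0,0.03,0.7],[0,0.03,0.75],[0,0.03,0.75],[0,0.03,0.75]],"turn":[0,0,0,0,0,0,0,0,0,0]}' 20; python3 -c "
from h import *
s,R=st();print(R.T@s['ft_force'],np.degrees(np.arctan2(R[1,0],R[0,0])))"
```

```text
time: 29.4
ee_pos: [565.4, -55.3, 214.6]
orientation: [-3.098, -0.522, 0.0]
ft_force: [0.1, 0.3, -4.0]
gripper_width: 0.178
finger_force: 22.3
t 29.4 p [565.4 -55.3 214.6] ax [[0.945, 0.328, -0.0], [0.328, -0.945, -0.0], [-0.0, 0.0, -1.0]] F [ 0.1  0.3 -4. ] M [ 0.07 -0.13 -0.1 ] w 0.178 q7 [-0.46  0.45  0.66  1.97 -0.37  0.84 -0.83]
[ 0.15692301 -0.23767237  3.96236839] 19.12510789263026
```

```bash
python3 -m creep '{"grip":[0,0,0,0,0,0,0,0,0,0],"translation":[[0,0.02,0.02],[0,0.02,0.04],[0,0.02,0.06],[0,0.02,0.08],[0,0.02,0.1],[0,0.02,0.1],[0,0.02,0.1],[0,0.02,0.1],[0,0.02,0.1],[0,0.02,0.1]],"turn":[0,0,0,0,0,0,0,0,0,0]}' 20; python3 -c "
from h import *
s,R=st();print(R.T@s['ft_force'],np.degrees(np.arctan2(R[1,0],R[0,0])))"
```

```text
time: 30.65
ee_pos: [565.5, -55.4, 213.6]
orientation: [-3.098, -0.522, 0.0]
ft_force: [-1.4, 4.0, -3.1]
gripper_width: 0.185
finger_force: 22.6
t 30.65 p [565.5 -55.4 213.6] ax [[0.945, 0.328, -0.0], [0.328, -0.945, -0.0], [-0.0, 0.0, -1.0]] F [-1.4  4.  -3.1] M [ 1.    0.29 -0.03] w 0.185 q7 [-0.46  0.45  0.66  1.97 -0.37  0.84 -0.83]
[-0.06210324 -4.21042955  3.13438624] 19.125658098578263
```

```bash
python3 -m creep '{"grip":[0,0,0,0,0,0,0,0,0,0],"translation":[[0,-0.03,0.02],[0,-0.03,0.04],[0,-0.03,0.06],[0,-0.03,0.08],[0,-0.03,0.1],[0,-0.03,0.12],[0,-0.03,0.12],[0,-0.03,0.12],[0,-0.03,0.12],[0,-0.03,0.12]],"turn":[0,0,0,0,0,0,0,0,0,0]}' 20; python3 -c "
from h import *
s,R=st();print(R.T@s['ft_force'],np.degrees(np.arctan2(R[1,0],R[0,0])))"
```

```text
time: 31.9
ee_pos: [565.6, -55.4, 213.4]
orientation: [-3.097, -0.521, -0.001]
ft_force: [-5.5, 5.5, 8.0]
gripper_width: 0.188
finger_force: 24.0
t 31.9 p [565.6 -55.4 213.4] ax [[0.945, 0.327, 0.001], [0.327, -0.945, -0.001], [0.001, 0.001, -1.0]] F [-5.5  5.5  8. ] M [ 1.14  1.02 -0.  ] w 0.188 q7 [-0.46  0.45  0.66  1.97 -0.37  0.84 -0.83]
[-3.39356328 -6.9641519  -8.02091336] 19.111814954942236
```

Seated: the reaction reversed to +8 N at z=213.4, 11 mm below the stop. I'll relax the load, release, and retreat upward.

```bash
python3 -m creep '{"grip":[0,0,0.3,0.5,0.6,0.6,0.6,0.6,0.6,0.6],"translation":[[-0.02,-0.04,-0.1],[-0.02,-0.04,-0.1],[-0.02,-0.04,-0.1],[-0.02,-0.04,-0.1],[-0.02,-0.04,-0.1],[-0.02,-0.04,-0.1],[-0.02,-0.04,-1],[-0.02,-0.04,-3],[-0.02,-0.04,-6],[-0.02,-0.04,-10]],"turn":[0,0,0,0,0,0,0,0,0,0]}' 20; python3 - <<'E'
from h import *
s,R=st()
w=cloud(bot.camera("side"));r=np.hypot(w[:,0]-566,w[:,1]+56)
a=w[(r<45)&(w[:,2]>190)&(w[:,2]<315)];h=a[(a[:,2]>255)&(a[:,2]<298)]
print(np.histogram(a[:,2],range(190,316,6)))
L=np.linalg.svd(h[:,:2]-h[:,:2].mean(0))[2][0];print(np.degrees(np.arctan2(L[1],L[0]))%180,h.max(0),h.min(0))
c=bot.camera("wrist");cv2.imwrite("pics/w5.png",c["image"][:,:,::-1])
E
```

```text
time: 33.15
ee_pos: [564.8, -55.1, 313.6]
orientation: [3.098, 0.521, -0.002]
ft_force: [-0.2, -0.1, -0.3]
gripper_width: 0.604
finger_force: 0.0
t 33.15 p [564.8 -55.1 313.6] ax [[0.945, 0.327, -0.001], [0.327, -0.945, -0.0], [-0.001, -0.0, -1.0]] F [-0.2 -0.1 -0.3] M [-0.   -0.04 -0.03] w 0.604 q7 [-0.53  0.35  0.74  1.85 -0.27  1.05 -0.93]
(array([ 20,  29,  25,  24,  27,  23,  53,  33,  15,  11,  15,   8,  31,
        66,  90, 142,  50,  65,   0,   0]), array([190, 196, 202, 208, 214, 220, 226, 232, 238, 244, 250, 256, 262,
       268, 274, 280, 286, 292, 298, 304, 310]))
18.03225171487054 [605.51552087 -33.91517017 296.19665668] [524.65603686 -80.54469325 255.06319181]
```

View pics/w5.png

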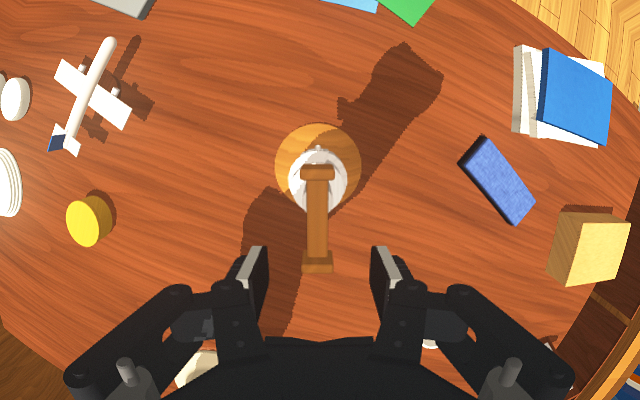

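The head stays up: prong tops at about 294 mm, so about 53 mm of lift. The bar, (318,170) to (317,265), stands free between the open fingers at (255,275) and (385,275). One more call to move clear and settle, then hand in.

```bash
python3 -m creep '{"grip":[0.6,0.6,0.6,0.6,0.6,0.6,0.6,0.6,0.6,0.6],"translation":[[0,0,-2],[0,0,-4],[0,0,-5],[0,0,-5],[0,0,-5],[0,0,-5],[0,0,-5],[0,0,-5],[0,0,-5],[0,0,-5]],"turn":[0,0,0,0,0,0,0,0,0,0]}' 20 && python3 - <<'E'
from h import *
w=cloud(bot.camera("side"));r=np.hypot(w[:,0]-566,w[:,1]+56);a=w[(r<45)&(w[:,2]>190)&(w[:,2]<305)];print(a[:,2].max())
print(bot.hand_in())
E
```

```text
time: 34.5
ee_pos: [565.2, -55.1, 362.5]
orientation: [3.098, 0.522, 0.0]
ft_force: [-0.1, -0.5, -0.0]
gripper_width: 0.602
finger_force: 0.0
296.16187995661784
the job is handed in; nothing more can be done
None
```

The post is raised about 53 mm and seated in the collar's catch, standing by itself with the gripper clear. I handed the job in at about 34.5 s; no verdict came back. The highest load I read at a stop was about 20–22 N, and the bystanders were not touched.

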